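Put up the swabs and hang the sampling frames after a hygiene round

TASK

A surface-sampling round has just come back to the bench. First transfer every swab from the carrier block into a glass vial of the white rack, bud down and one to a vial, each pushed fully home so that its cap stands upright on the rim. Only when all the swabs are in, hang every sampling frame by the hole in its grip plate on the drip rail, one to a peg, and leave it hanging there freely; do not disturb the bottle, the culture dishes and the slide box.

Things in the scene. Friction and masses are not known exactly. Their poses are not given: they have to be found in the camera images.
- swab1: Swab, all alike; may be absent. White ribbed cap (14 mm diameter, 28 mm tall) as handle; below it a tapered plug (8 mm diameter, 10 mm long), then a 3.2 mm stick and a 6.4 mm bud. Origin: the bud's lower end, z up; the cap's underside (the shoulder that rests on a rim) is 77.7 mm above it. 12 g. Starts upright and loose in the carrier, shoulder on its top; lifts straight out.
- swab2: Swab, all alike; may be absent. White ribbed cap (14 mm diameter, 28 mm tall) as handle; below it a tapered plug (8 mm diameter, 10 mm long), then a 3.2 mm stick and a 6.4 mm bud. Origin: the bud's lower end, z up; the cap's underside (the shoulder that rests on a rim) is 77.7 mm above it. 12 g. Starts upright and loose in the carrier, shoulder on its top; lifts straight out.
- swab3: Swab, all alike; may be absent. White ribbed cap (14 mm diameter, 28 mm tall) as handle; below it a tapered plug (8 mm diameter, 10 mm long), then a 3.2 mm stick and a 6.4 mm bud. Origin: the bud's lower end, z up; the cap's underside (the shoulder that rests on a rim) is 77.7 mm above it. 12 g. Starts upright and loose in the carrier, shoulder on its top; lifts straight out.
- swab4: Swab, all alike; may be absent. White ribbed cap (14 mm diameter, 28 mm tall) as handle; below it a tapered plug (8 mm diameter, 10 mm long), then a 3.2 mm stick and a 6.4 mm bud. Origin: the bud's lower end, z up; the cap's underside (the shoulder that rests on a rim) is 77.7 mm above it. 12 g. Starts upright and loose in the carrier, shoulder on its top; lifts straight out.
- swab5: Swab, all alike; may be absent. White ribbed cap (14 mm diameter, 28 mm tall) as handle; below it a tapered plug (8 mm diameter, 10 mm long), then a 3.2 mm stick and a 6.4 mm bud. Origin: the bud's lower end, z up; the cap's underside (the shoulder that rests on a rim) is 77.7 mm above it. 12 g. Starts upright and loose in the carrier, shoulder on its top; lifts straight out.
- frame1: Sampling frame, all alike; may be absent. Steel frame 66 x 66 mm, 3 mm thick, flat on the bench, with an upright white grip plate on the middle of one side: 32 mm wide (y), 8 mm thick (x), top at 90 mm; a 19 mm round hanging hole goes through it along x, centre 73 mm up. Origin: underside, below the plate's middle; the steel reaches 62 mm from there to -x; z up. 80 g.
- frame1_hole (a point): Centre of the hanging hole of frame1; same axes as the frame (the hole's axis is x).
- frame2: Sampling frame, all alike; may be absent. Steel frame 66 x 66 mm, 3 mm thick, flat on the bench, with an upright white grip plate on the middle of one side: 32 mm wide (y), 8 mm thick (x), top at 90 mm; a 19 mm round hanging hole goes through it along x, centre 73 mm up. Origin: underside, below the plate's middle; the steel reaches 62 mm from there to -x; z up. 80 g.
- frame2_hole (a point): Centre of the hanging hole of frame2; same axes as the frame (the hole's axis is x).
- frame3: Sampling frame, all alike; may be absent. Steel frame 66 x 66 mm, 3 mm thick, flat on the bench, with an upright white grip plate on the middle of one side: 32 mm wide (y), 8 mm thick (x), top at 90 mm; a 19 mm round hanging hole goes through it along x, centre 73 mm up. Origin: underside, below the plate's middle; the steel reaches 62 mm from there to -x; z up. 80 g.
- frame3_hole (a point): Centre of the hanging hole of frame3; same axes as the frame (the hole's axis is x).
- carrier: Fixed plain grey block 50 x 230 mm (x, y), 90 mm tall, in which the swabs stand at the start in a row of five sockets along its y, 45 mm apart (11 mm across, 85 mm deep). Origin: centre of its underside.
- vial_rack: Fixed white rack 60 x 244 mm (x, y), 80 mm tall, holding a row of five empty, open glass vials along its y, 45 mm apart, their rims 100 mm above the bench. Origin: centre of its underside.
- vial1 (a point): Centre of the mouth of one glass vial in the rack, at the height of its rim; vial 16 mm across outside, bore 10 mm, 88 mm deep; axes as the rack (row along y). One swab fits, its cap then standing on the rim.
- vial2 (a point): Centre of the mouth of one glass vial in the rack, at the height of its rim; vial 16 mm across outside, bore 10 mm, 88 mm deep; axes as the rack (row along y). One swab fits, its cap then standing on the rim.
- vial3 (a point): Centre of the mouth of one glass vial in the rack, at the height of its rim; vial 16 mm across outside, bore 10 mm, 88 mm deep; axes as the rack (row along y). One swab fits, its cap then standing on the rim.
- vial4 (a point): Centre of the mouth of one glass vial in the rack, at the height of its rim; vial 16 mm across outside, bore 10 mm, 88 mm deep; axes as the rack (row along y). One swab fits, its cap then standing on the rim.
- vial5 (a point): Centre of the mouth of one glass vial in the rack, at the height of its rim; vial 16 mm across outside, bore 10 mm, 88 mm deep; axes as the rack (row along y). One swab fits, its cap then standing on the rim.
- peg1 (a point): Middle of one of three pegs, 100 mm apart along y, on the fixed steel drip rail (12 mm bar along y, axis 128 mm up, posts 340 mm apart). This point is 134.5 mm above the bench. Peg straight, 7 mm thick; root in the bar 31 mm from here to +x; free rounded tip 34 mm from here to -x and 7 mm higher than here (rises 12 degrees to the tip). Axes level, x from tip to bar.
- peg2 (a point): Middle of one of three pegs, 100 mm apart along y, on the fixed steel drip rail (12 mm bar along y, axis 128 mm up, posts 340 mm apart). This point is 134.5 mm above the bench. Peg straight, 7 mm thick; root in the bar 31 mm from here to +x; free rounded tip 34 mm from here to -x and 7 mm higher than here (rises 12 degrees to the tip). Axes level, x from tip to bar.
- peg3 (a point): Middle of one of three pegs, 100 mm apart along y, on the fixed steel drip rail (12 mm bar along y, axis 128 mm up, posts 340 mm apart). This point is 134.5 mm above the bench. Peg straight, 7 mm thick; root in the bar 31 mm from here to +x; free rounded tip 34 mm from here to -x and 7 mm higher than here (rises 12 degrees to the tip). Axes level, x from tip to bar.
- spray_bottle: Bystander: clear bottle with blue cap, 64 mm across, 160 mm tall; leave alone. Origin: centre of its underside.
- dish_stack: Bystander: stack of three clear culture dishes, 90 mm across, 45 mm tall; leave alone. Origin: centre of its underside.
- slide_box: Bystander: black slide box with a grey lid, 85 x 140 x 34 mm; leave alone. Origin: centre of its underside.
Not all that is in view belongs to the job. What is shaped like the frame2 but orange or purple is not meant.

How it is judged:
On the way, in this order (a step that is already met when the one before it is completed fails the run):
1. all swabs stand fully home in vials, with no frame hung or lifted yet (((horizontal distance between swab1 and vial1 below 0.004 m and z of swab1 in the frame of vial1 between -0.0807 and -0.0747 m) or (horizontal distance between swab1 and vial2 below 0.004 m and z of swab1 in the frame of vial2 between -0.0807 and -0.0747 m) or (horizontal distance between swab1 and vial3 below 0.004 m and z of swab1 in the frame of vial3 between -0.0807 and -0.0747 m) or (horizontal distance between swab1 and vial4 below 0.004 m and z of swab1 in the frame of vial4 between -0.0807 and -0.0747 m) or (horizontal distance between swab1 and vial5 below 0.004 m and z of swab1 in the frame of vial5 between -0.0807 and -0.0747 m)) and angle between each of swab1, swab2, swab3, swab4, swab5's own z axis and vertical below 0.08 rad and ((horizontal distance between swab2 and vial1 below 0.004 m and z of swab2 in the frame of vial1 between -0.0807 and -0.0747 m) or (horizontal distance between swab2 and vial2 below 0.004 m and z of swab2 in the frame of vial2 between -0.0807 and -0.0747 m) or (horizontal distance between swab2 and vial3 below 0.004 m and z of swab2 in the frame of vial3 between -0.0807 and -0.0747 m) or (horizontal distance between swab2 and vial4 below 0.004 m and z of swab2 in the frame of vial4 between -0.0807 and -0.0747 m) or (horizontal distance between swab2 and vial5 below 0.004 m and z of swab2 in the frame of vial5 between -0.0807 and -0.0747 m)) and ((horizontal distance between swab3 and vial1 below 0.004 m and z of swab3 in the frame of vial1 between -0.0807 and -0.0747 m) or (horizontal distance between swab3 and vial2 below 0.004 m and z of swab3 in the frame of vial2 between -0.0807 and -0.0747 m) or (horizontal distance between swab3 and vial3 below 0.004 m and z of swab3 in the frame of vial3 between -0.0807 and -0.0747 m) or (horizontal distance between swab3 and vial4 below 0.004 m and z of swab3 in the frame of vial4 between -0.0807 and -0.0747 m) or (horizontal distance between swab3 and vial5 below 0.004 m and z of swab3 in the frame of vial5 between -0.0807 and -0.0747 m)) and ((horizontal distance between swab4 and vial1 below 0.004 m and z of swab4 in the frame of vial1 between -0.0807 and -0.0747 m) or (horizontal distance between swab4 and vial2 below 0.004 m and z of swab4 in the frame of vial2 between -0.0807 and -0.0747 m) or (horizontal distance between swab4 and vial3 below 0.004 m and z of swab4 in the frame of vial3 between -0.0807 and -0.0747 m) or (horizontal distance between swab4 and vial4 below 0.004 m and z of swab4 in the frame of vial4 between -0.0807 and -0.0747 m) or (horizontal distance between swab4 and vial5 below 0.004 m and z of swab4 in the frame of vial5 between -0.0807 and -0.0747 m)) and ((horizontal distance between swab5 and vial1 below 0.004 m and z of swab5 in the frame of vial1 between -0.0807 and -0.0747 m) or (horizontal distance between swab5 and vial2 below 0.004 m and z of swab5 in the frame of vial2 between -0.0807 and -0.0747 m) or (horizontal distance between swab5 and vial3 below 0.004 m and z of swab5 in the frame of vial3 between -0.0807 and -0.0747 m) or (horizontal distance between swab5 and vial4 below 0.004 m and z of swab5 in the frame of vial4 between -0.0807 and -0.0747 m) or (horizontal distance between swab5 and vial5 below 0.004 m and z of swab5 in the frame of vial5 between -0.0807 and -0.0747 m)) and height (world z) of each of frame1_hole, frame2_hole, frame3_hole below 0.095 m), for 0.2 s.
2. all frames hang by their holes on pegs, one to a peg (((x of frame1_hole in the frame of peg1 between -0.027 and 0.028 m and y of frame1_hole in the frame of peg1 between -0.01 and 0.01 m and z of frame1_hole in the frame of peg1 between -0.02 and 0.009 m) or (x of frame1_hole in the frame of peg2 between -0.027 and 0.028 m and y of frame1_hole in the frame of peg2 between -0.01 and 0.01 m and z of frame1_hole in the frame of peg2 between -0.02 and 0.009 m) or (x of frame1_hole in the frame of peg3 between -0.027 and 0.028 m and y of frame1_hole in the frame of peg3 between -0.01 and 0.01 m and z of frame1_hole in the frame of peg3 between -0.02 and 0.009 m)) and ((x of frame2_hole in the frame of peg1 between -0.027 and 0.028 m and y of frame2_hole in the frame of peg1 between -0.01 and 0.01 m and z of frame2_hole in the frame of peg1 between -0.02 and 0.009 m) or (x of frame2_hole in the frame of peg2 between -0.027 and 0.028 m and y of frame2_hole in the frame of peg2 between -0.01 and 0.01 m and z of frame2_hole in the frame of peg2 between -0.02 and 0.009 m) or (x of frame2_hole in the frame of peg3 between -0.027 and 0.028 m and y of frame2_hole in the frame of peg3 between -0.01 and 0.01 m and z of frame2_hole in the frame of peg3 between -0.02 and 0.009 m)) and ((x of frame3_hole in the frame of peg1 between -0.027 and 0.028 m and y of frame3_hole in the frame of peg1 between -0.01 and 0.01 m and z of frame3_hole in the frame of peg1 between -0.02 and 0.009 m) or (x of frame3_hole in the frame of peg2 between -0.027 and 0.028 m and y of frame3_hole in the frame of peg2 between -0.01 and 0.01 m and z of frame3_hole in the frame of peg2 between -0.02 and 0.009 m) or (x of frame3_hole in the frame of peg3 between -0.027 and 0.028 m and y of frame3_hole in the frame of peg3 between -0.01 and 0.01 m and z of frame3_hole in the frame of peg3 between -0.02 and 0.009 m)) and horizontal distance between frame1_hole and frame2_hole above 0.05 m and horizontal distance between each of frame1_hole, frame2_hole and frame3_hole above 0.05 m), for 0.2 s.
At the end, for the whole second after the job is handed in: Each swab's cap underside within 3 mm of a vial rim in height and of its axis, tilt under 0.12 rad; each frame has a peg through its hole (within 10 mm sideways, 28 mm lengthwise of mid-peg, 20 mm below to 9 mm above), on different pegs; swabs at rest, frames swinging no faster than 0.15 m/s (all of step 2 and ((horizontal distance between swab1 and vial1 below 0.004 m and z of swab1 in the frame of vial1 between -0.0807 and -0.0747 m) or (horizontal distance between swab1 and vial2 below 0.004 m and z of swab1 in the frame of vial2 between -0.0807 and -0.0747 m) or (horizontal distance between swab1 and vial3 below 0.004 m and z of swab1 in the frame of vial3 between -0.0807 and -0.0747 m) or (horizontal distance between swab1 and vial4 below 0.004 m and z of swab1 in the frame of vial4 between -0.0807 and -0.0747 m) or (horizontal distance between swab1 and vial5 below 0.004 m and z of swab1 in the frame of vial5 between -0.0807 and -0.0747 m)) and angle between each of swab1, swab2, swab3, swab4, swab5's own z axis and vertical below 0.08 rad and ((horizontal distance between swab2 and vial1 below 0.004 m and z of swab2 in the frame of vial1 between -0.0807 and -0.0747 m) or (horizontal distance between swab2 and vial2 below 0.004 m and z of swab2 in the frame of vial2 between -0.0807 and -0.0747 m) or (horizontal distance between swab2 and vial3 below 0.004 m and z of swab2 in the frame of vial3 between -0.0807 and -0.0747 m) or (horizontal distance between swab2 and vial4 below 0.004 m and z of swab2 in the frame of vial4 between -0.0807 and -0.0747 m) or (horizontal distance between swab2 and vial5 below 0.004 m and z of swab2 in the frame of vial5 between -0.0807 and -0.0747 m)) and ((horizontal distance between swab3 and vial1 below 0.004 m and z of swab3 in the frame of vial1 between -0.0807 and -0.0747 m) or (horizontal distance between swab3 and vial2 below 0.004 m and z of swab3 in the frame of vial2 between -0.0807 and -0.0747 m) or (horizontal distance between swab3 and vial3 below 0.004 m and z of swab3 in the frame of vial3 between -0.0807 and -0.0747 m) or (horizontal distance between swab3 and vial4 below 0.004 m and z of swab3 in the frame of vial4 between -0.0807 and -0.0747 m) or (horizontal distance between swab3 and vial5 below 0.004 m and z of swab3 in the frame of vial5 between -0.0807 and -0.0747 m)) and ((horizontal distance between swab4 and vial1 below 0.004 m and z of swab4 in the frame of vial1 between -0.0807 and -0.0747 m) or (horizontal distance between swab4 and vial2 below 0.004 m and z of swab4 in the frame of vial2 between -0.0807 and -0.0747 m) or (horizontal distance between swab4 and vial3 below 0.004 m and z of swab4 in the frame of vial3 between -0.0807 and -0.0747 m) or (horizontal distance between swab4 and vial4 below 0.004 m and z of swab4 in the frame of vial4 between -0.0807 and -0.0747 m) or (horizontal distance between swab4 and vial5 below 0.004 m and z of swab4 in the frame of vial5 between -0.0807 and -0.0747 m)) and ((horizontal distance between swab5 and vial1 below 0.004 m and z of swab5 in the frame of vial1 between -0.0807 and -0.0747 m) or (horizontal distance between swab5 and vial2 below 0.004 m and z of swab5 in the frame of vial2 between -0.0807 and -0.0747 m) or (horizontal distance between swab5 and vial3 below 0.004 m and z of swab5 in the frame of vial3 between -0.0807 and -0.0747 m) or (horizontal distance between swab5 and vial4 below 0.004 m and z of swab5 in the frame of vial4 between -0.0807 and -0.0747 m) or (horizontal distance between swab5 and vial5 below 0.004 m and z of swab5 in the frame of vial5 between -0.0807 and -0.0747 m)) and linear speed of each of swab1, swab2, swab3, swab4, swab5 below 0.03 m/s and linear speed of each of frame1, frame2, frame3 below 0.15 m/s); the robot touches nothing.
It fails at once if the spray bottle was disturbed (moved over 25 mm) (distance of spray_bottle from where it was at the start of the episode above 0.025 m).
It fails at once if the dish stack was disturbed (moved over 25 mm) (distance of dish_stack from where it was at the start of the episode above 0.025 m).
It fails at once if the slide box was disturbed (moved over 25 mm) (distance of slide_box from where it was at the start of the episode above 0.025 m).
Of swab1, swab2, swab3, swab4, swab5 only 4 to 5 are there at a start; the rules pass over those that are not, and their reading is None.
Of frame1, frame2, frame3 only 2 to 3 are there at a start; the rules pass over those that are not, and their reading is None.
At some moment in a run one of frame1, frame2, frame3 may be knocked a few centimetres aside while the robot is not near it.
It also fails if it takes over 208 s, if anything falls off the work surface, if the arm or the gripper's body presses on something with over 40 N, if the wrist force passes 120 N, or if a joint passes its speed limit or range.

ROBOT

A 7-joint arm with a two-finger parallel gripper is mounted at the origin on the work surface. World frame = base frame: x ahead of the robot, y to its left, z up, the work surface at z = 0. Lengths are in m, angles in rad, forces in N, time in s.
With the tool pointing down it reaches from about 0.425 to 0.95 m from the base axis. Payload 4.7 kg.
Tool frame: the origin (TCP) lies between the finger pads; the fingertips stand 25 mm ahead of it and the grasp point (between the pads) lies 6 mm ahead of it; x points along the fingers, z is the direction in which the jaws open and shut, and the axes are right-handed (so a half turn about x gives the same grasp; the last joint's range is limited). The gripper opens to 85 mm and grips with 20 to 120 N. Pads are 22 mm wide; open, the fingers measure 114 mm over their backs; the gripper's body (76 mm by 85 mm) begins 54 mm behind the grasp point. The pads swing forward as they close: fully open they stand 13 mm farther back than shut.
Start: joints at [1.176, 0.469, -0.049, 1.532, 0.024, 1.141, -0.082], TCP at [0.241, -0.63, 0.256] pointing down, gripper open.
Joint ranges: [-2.59, 2.59], [-0.33, 1.99], [-1.39, 1.29], [0.1, 2.45], [-1.04, 4.18], [0.21, 1.99], [-2.66, 2.66]. Speed limits (rad/s): [2.57, 2.57, 3.14, 3.14, 3.14, 3.14, 3.14].

INTERFACE

Orientations are given as a 3x3 rotation matrix whose columns are the frame's x, y, z axes.
In Python, from rig import * gives the robot as it stands. Calls block until the motion is done:
- movep(position, orientation): joint-space move of the TCP to a pose.
- move_l(position, attitude=None, feed=0.15, until_force=None): straight line of the TCP; attitude=None keeps the orientation; feed is the mean speed in m/s. With until_force (N) it stops when the force on the tool has changed by that much, and returns True; else False.
- move_joints(angles): joint-space move.
- command_gripper(opening, newtons=None): finger opening in m; newtons is the grip in N (None keeps the last); returns when the fingers have stopped.
- sleep(seconds).
- inverse_kinematics(position, orientation): joint angles nearest the present ones, or None.
- sense(): the state.
- camera(name): name is "scene" or "top" or "wrist"; returns (picture, depth): 384x512x3 uint8, red, green, blue; 384x512 float32, m along the optical axis (not along the pixel's ray), 0 where there is no reading.
- camera_params(name): a dict with "K" (3x3 intrinsics, pixels), "dist" ([k1, k2, p1, p2, k3] as OpenCV has them; the pictures are not rectified), "position" and "rotation" of the camera in the world; the wrist camera has in their place "tool_from_camera" (4x4, takes a point from camera to tool coordinates, whose origin is the TCP and whose axes are the tool frame's). Camera axes: x right, y down, z forward; pixel columns grow to the right and rows downward; lengths in m; the calibration is good to about 2 mm. A picture is of the moment at which its call begins: read the wrist's pose just before it. camera_params takes no time and is no camera call.
A pose or a line that the arm cannot do raises Unreachable and nothing moves.
- finish_job(): hands the job in, once; it reports no verdict.
The state is a dict: "time_s": time; "joint_pos": joint angles; "qd": joint speeds; "joint_efforts": joint torques, N m; "position": TCP position; "tcp_rot": TCP orientation; "wrist_force": force on the tool from outside, world axes, zero at the start; "ft_torque": the same for the moment, N m; "finger_gap": finger opening in m.
Only numpy, scipy, OpenCV 4.12 (cv2) and the standard library are available. Lean on these libraries where they do the work, as an engineer would, in place of code of your own. Each camera call takes 0.05 s, during which the arm holds its last target.

## Working session

There is one attempt and no reset: what is moved stays moved. The work goes in short steps, each a Python script; the robot and the scene stay as the last script left them, time stands still between calls to the robot, and variables do not carry over. Pictures are saved under pics/ and viewed, and the job is handed in when it is done.

```bash
ls; mkdir -p pics; python3 - <<'E'
from rig import *
import cv2, numpy as np
np.set_printoptions(precision=4,suppress=True)
for n in ["scene","top","wrist"]:
    p,d=camera(n); cv2.imwrite(f"pics/{n}0.png",p[:,:,::-1]); np.save(f"pics/{n}0.npy",d)
    cv2.imwrite(f"pics/{n}0.png",p[:,:,::-1])
    print(n,camera_params(n))
print(sense())
E
```

```text
pics
scene {'K': array([[461.4525,   0.    , 252.7862],
       [  0.    , 461.4525, 198.7196],
       [  0.    ,   0.    ,   1.    ]]), 'dist': array([-0.0735,  0.    ,  0.    ,  0.    ,  0.    ]), 'position': array([ 1.3812, -0.4653,  0.8703]), 'rotation': array([[ 0.4505,  0.5463, -0.7062],
       [ 0.8926, -0.2579,  0.3699],
       [ 0.02  , -0.7969, -0.6037]])}
top {'K': array([[456.3053,   0.    , 262.121 ],
       [  0.    , 456.3053, 196.4066],
       [  0.    ,   0.    ,   1.    ]]), 'dist': array([-0.0908,  0.    ,  0.    ,  0.    ,  0.    ]), 'position': array([ 0.2867, -0.0088,  1.5191]), 'rotation': array([[-0.0185, -0.9871,  0.1592],
       [-0.9998,  0.0185, -0.0013],
       [-0.0017, -0.1592, -0.9872]])}
wrist {'K': array([[344.9531,   0.    , 260.364 ],
       [  0.    , 344.9531, 195.5047],
       [  0.    ,   0.    ,   1.    ]]), 'dist': array([-0.0287,  0.    ,  0.    ,  0.    ,  0.    ]), 'tool_from_camera': array([[-0.0014, -0.2973,  0.9548, -0.1158],
       [-0.001 , -0.9548, -0.2973,  0.0766],
       [ 1.    , -0.0013,  0.001 ,  0.0003],
       [ 0.    ,  0.    ,  0.    ,  1.    ]])}
{'time_s': 0.15, 'joint_pos': array([ 1.1761,  0.4693, -0.0486,  1.5334,  0.0241,  1.141 , -0.0823]), 'qd': array([-0.0008, -0.0038, -0.0016, -0.0025, -0.0014,  0.0008, -0.    ]), 'joint_efforts': array([  0.0002, -51.0765,  -0.0469, -23.7978,   0.0107,   0.0054,
        -0.    ]), 'position': array([ 0.2413, -0.63  ,  0.2555]), 'tcp_rot': array([[-0.0006,  0.9338,  0.3577],
       [ 0.0014,  0.3577, -0.9338],
       [-1.    , -0.    , -0.0015]]), 'wrist_force': array([-0.3722,  0.4701, -0.0657]), 'ft_torque': array([-0.0431,  0.0116, -0.0007]), 'finger_gap': 0.08522115882510496}
```

View pics/scene0.png

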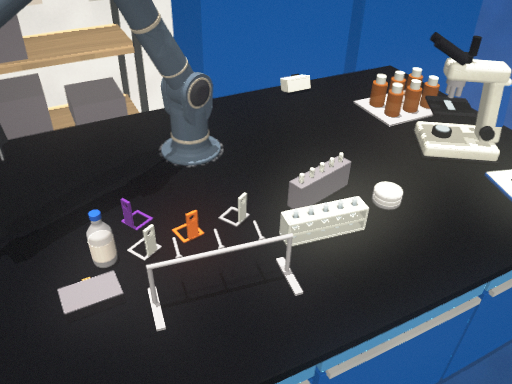

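View pics/top0.png

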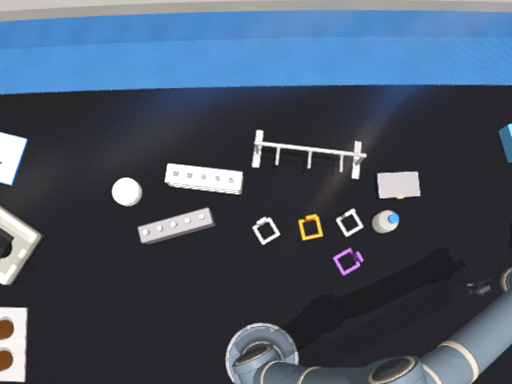

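View pics/wrist0.png

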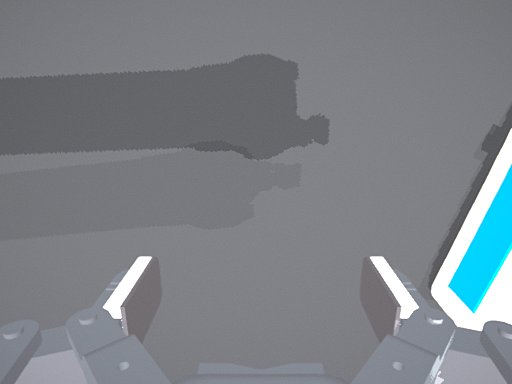

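```bash
cat > h.py <<'E'
from rig import *
import cv2, numpy as np
np.set_printoptions(precision=4,suppress=True)
def cam_pose(n,st=None):
    c=camera_params(n)
    if n!="wrist": return c["K"],c["dist"],np.array(c["rotation"]),np.array(c["position"])
    T=np.eye(4); T[:3,:3]=st["tcp_rot"]; T[:3,3]=st["position"]
    W=T@np.array(c["tool_from_camera"]); return c["K"],c["dist"],W[:3,:3],W[:3,3]
def rays(uv,P):
    K,d,R,t=P
    u=cv2.undistortPoints(np.array(uv,float).reshape(-1,1,2),K,d).reshape(-1,2)
    return np.c_[u,np.ones(len(u))]@R.T
def onplane(uv,z,P):
    r=rays(uv,P); t=P[3]; s=(z-t[2])/r[:,2]; return t+s[:,None]*r
def deppt(uv,dep,P):
    r=rays(uv,P); uv=np.round(np.array(uv).reshape(-1,2)).astype(int)
    return P[3]+r*dep[uv[:,1],uv[:,0]][:,None]
def proj(X,P):
    K,d,R,t=P; rv=cv2.Rodrigues(R.T)[0]
    return cv2.projectPoints(np.array(X,float).reshape(-1,1,3),rv,-R.T@t,K,d)[0].reshape(-1,2)
def cloud(dep,P):
    v,u=np.mgrid[:384,:512]; uv=np.c_[u.ravel(),v.ravel()].astype(float)
    return (P[3]+rays(uv,P)*dep.reshape(-1,1)).reshape(384,512,3)
def down(yaw):  # jaw axis (tool z) at angle yaw in plane, tool x down
    z=np.array([np.cos(yaw),np.sin(yaw),0]); x=np.array([0,0,-1.]); return np.c_[x,np.cross(z,x),z]
def shot(name):
    st=sense(); p,d=camera("wrist"); P=cam_pose("wrist",st)
    cv2.imwrite(f"pics/{name}.png",p[:,:,::-1]); np.savez(f"pics/{name}.npz",p=p,d=d,R=P[2],t=P[3],K=P[0],dist=P[1])
    return p,d,P
def load(name):
    f=np.load(f"pics/{name}.npz"); return f["p"],f["d"],(f["K"],f["dist"],f["R"],f["t"])
E
python3 - <<'E'
from h import *
p=cv2.imread("pics/top0.png"); d=np.load("pics/top0.npy"); P=cam_pose("top")
hsv=cv2.cvtColor(p,cv2.COLOR_BGR2HSV)
m=((hsv[:,:,2]>70)&(hsv[:,:,1]<60)).astype(np.uint8); m[:100]=0; m[300:]=0
n,l,s,c=cv2.connectedComponentsWithStats(m)
C=cloud(d,P)
for i in range(1,n):
    if s[i,4]>25:
        pts=C[(l==i)]; pts=pts[np.isfinite(pts).all(1)]
        print(c[i],s[i,4],"max z",np.percentile(pts[:,2],95),"med",np.median(pts,0),"rect",cv2.minAreaRect(np.argwhere(l==i)[:,::-1].astype(np.float32)))
q=cv2.resize(p[120:280,120:440],None,fx=2.5,fy=2.5,interpolation=cv2.INTER_CUBIC); cv2.imwrite("pics/topz.png",q)
s=cv2.imread("pics/scene0.png"); cv2.imwrite("pics/scz.png",cv2.resize(s[150:310,80:390],None,fx=2.5,fy=2.5,interpolation=cv2.INTER_CUBIC))
E
```

```text
[322.2102 150.0701] 1898 max z 0.13836561591003557 med [ 0.6686 -0.2637  0.0072] rect ((316.13128662109375, 144.74832153320312), (126.05033111572266, 59.047218322753906), 6.645278453826904)
[  9.6579 155.7552] 956 max z 0.02071399478145136 med [0.6947 0.8703 0.0146] rect ((12.5, 158.5), (51.0, 25.0), 90.0)
[203.907  178.2706] 1870 max z 0.08850321389080382 med [0.5815 0.176  0.0784] rect ((203.56707763671875, 178.39634704589844), (78.73767852783203, 24.294937133789062), 6.340191841125488)
[398.2092 184.1947] 1104 max z 0.0390999285932057 med [ 0.5591 -0.4658  0.0337] rect ((398.3616027832031, 184.23191833496094), (26.3670654296875, 42.646724700927734), 87.1375961303711)
[126.4187 191.4477] 726 max z 0.049384754253131935 med [0.5504 0.4384 0.0437] rect ((126.25001525878906, 191.75001525878906), (29.698482513427734, 28.991374969482422), 45.0)
[ 15.9538 245.0554] 1733 max z 0.059933946264320026 med [0.3821 0.8078 0.0526] rect ((21.0, 244.5), (42.0, 79.0), 0.0)
[175.6064 225.6887] 1542 max z 0.11576907922594169 med [0.4291 0.2647 0.0889] rect ((175.38204956054688, 225.79302978515625), (2
[... 220 characters left out ...]
8), 59.03623962402344)
[383.3556 221.9952] 419 max z 0.12609275989824698 med [ 0.4248 -0.39    0.1005] rect ((384.0239562988281, 221.8527374267578), (22.262598037719727, 25.32474136352539), 65.55604553222656)
[265.4548 229.6164] 365 max z 0.08847683049614923 med [ 0.4187 -0.0175  0.002 ] rect ((265.14703369140625, 229.41172790527344), (24.867294311523438, 22.4663143157959), 59.03623962402344)
[506.5616 285.0274] 292 max z 0.6151309649812103 med [ 0.2368 -0.5939  0.441 ] rect ((504.0, 283.5), (31.0, 14.0), 90.0)
[483.3793 289.4828] 58 max z 0.3494007725067968 med [ 0.2212 -0.5781  0.3452] rect ((483.1461486816406, 289.63079833984375), (4.713319301605225, 13.767854690551758), 60.2551155090332)
```

View pics/topz.png

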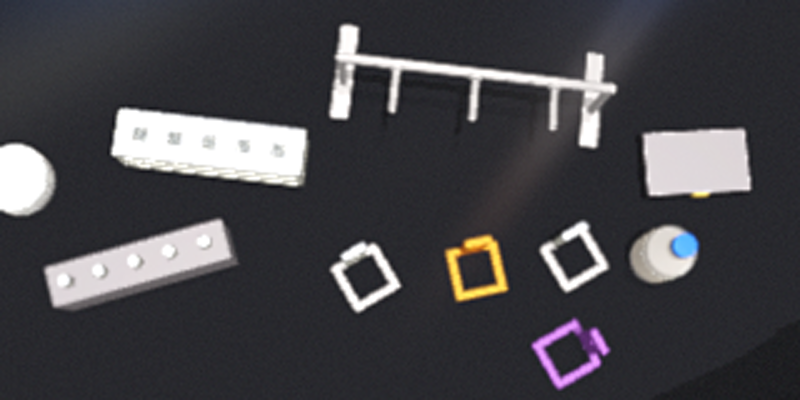

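View pics/scz.png

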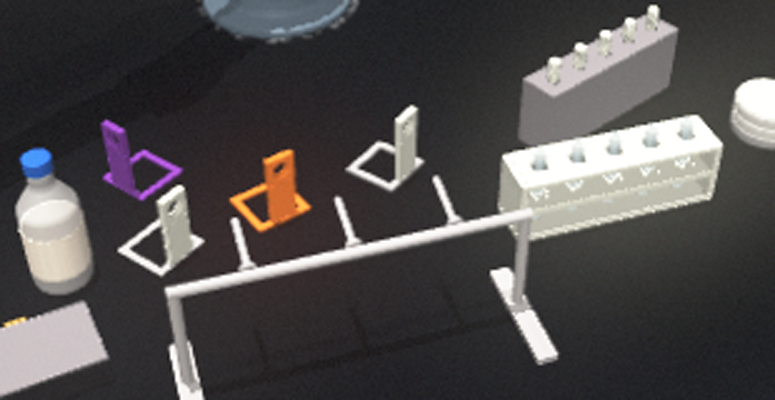

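```bash
python3 - <<'E'
from h import *
P=cam_pose("top"); Z=lambda x,y:(120+(x+.5)/2.5-.5,120+(y+.5)/2.5-.5)
cap=onplane([Z(65,279),Z(99,270),Z(134,260),Z(169,251),Z(205,241)],.118,P); print(cap)
vi=onplane([Z(140,133),Z(174,138),Z(208,142),Z(243,146),Z(278,150)],.100,P); print(vi)
pk=onplane([Z(393,112),Z(472,120),Z(553,129)],.1415,P); print("tips",pk)
print("root",onplane([Z(397,68),Z(475,75),Z(555,83)],.128,P))
print("frame holes", onplane([Z(353,252),Z(572,236)],.09,P))
for c in (cap,vi):
    a=c[0]-c[-1]; print("yaw",np.arctan2(-a[0],a[1]))
yc=.262; yv=-.115
for nm,c,y in (("c",cap,yc),("v",vi,yv)):
  for yy in (y,y+np.pi):
    print(nm,yy,[ (None if (q:=inverse_kinematics([*p[:2],z],down(yy))) is None else q.round(2)) for p in c[[0,2,4]] for z in (.118,.26)])
for p in pk:
  for yy in (np.pi/2,-np.pi/2): print(yy,inverse_kinematics([p[0],p[1],.16],down(yy)),inverse_kinematics([p[0]+.05,p[1],.14],down(yy)))
E
```

```text
[[0.41   0.3515 0.118 ]
 [0.4205 0.3091 0.118 ]
 [0.4323 0.2656 0.118 ]
 [0.4427 0.2222 0.118 ]
 [0.4544 0.1775 0.118 ]]
[[0.5966 0.2635 0.1   ]
 [0.5892 0.2198 0.1   ]
 [0.5831 0.1764 0.1   ]
 [0.577  0.1318 0.1   ]
 [0.571  0.0873 0.1   ]]
tips [[ 0.6079 -0.0582  0.1415]
 [ 0.596  -0.1557  0.1415]
 [ 0.5829 -0.2557  0.1415]]
root [[ 0.6678 -0.0651  0.128 ]
 [ 0.657  -0.163   0.128 ]
 [ 0.6449 -0.2635  0.128 ]]
frame holes [[ 0.4404 -0.0054  0.09  ]
 [ 0.4553 -0.2827  0.09  ]]
yaw 0.24955131569294395
yaw -0.14418625742491686
c 0.262 [array([-0.14,  0.57, -0.86,  1.95,  0.56,  0.88, -1.03]), array([ 0.06,  0.46, -1.12,  1.81,  0.45,  1.16, -0.94]), array([ 0.15,  0.6 , -1.03,  2.02,  0.67,  0.9 , -0.99]), array([ 0.26,  0.39, -1.12,  1.88,  0.39,  1.12, -0.74]), array([ 0.43,  0.66, -1.19,  2.06,  0.77,  0.96, -0.91]), array([ 0.46,  0.34, -1.11,  1.92,  0.35,  1.09, -0.53])]
c 3.403592653589793 [array([ 0.05,  0.74, -1.18,  1.94,  0.81,  1.04,  1.9 ]), array([ 0.09,  0.49, -1.17,  1.81,  0.49,  1.18,  2.17]), array([ 0.23,  0.69, -1.18,  2.02,  0.78,  0.99,  2.05]), array([ 0.29,  0
[... 997 characters left out ...]
.5264  1.0277  1.1752]
-1.5707963267948966 [ 0.2508  0.4806 -0.302   1.7758  0.1749  0.9114 -1.6974] [ 0.2044  0.5703 -0.2574  1.669   0.173   0.9247 -1.6892]
1.5707963267948966 [ 0.7003  0.5755 -0.7204  1.7454  0.4439  0.9901  1.3811] [ 0.648   0.6712 -0.7116  1.6395  0.4969  1.0197  1.3482]
-1.5707963267948966 [ 0.3586  0.4807 -0.2317  1.7662  0.1349  0.9102 -1.5015] [ 0.3179  0.5711 -0.2077  1.6609  0.1401  0.9242 -1.5132]
1.5707963267948966 [ 0.8327  0.6001 -0.6978  1.6958  0.4429  1.0095  1.5509] [ 0.7706  0.6903 -0.6869  1.5932  0.4884  1.0362  1.5131]
-1.5707963267948966 [ 0.4492  0.5032 -0.1407  1.7199  0.0848  0.9244 -1.2962] [ 0.4104  0.5912 -0.1291  1.6173  0.0891  0.9389 -1.3205]
```

```bash
python3 - <<'E'
from h import *
movep([.4323,.2656,.262],down(.25)); sleep(.3); shot("wc")
movep([.5831,.1764,.244],down(-.144)); sleep(.3); shot("wv")
print(sense()["time_s"])
a=cv2.imread("pics/wc.png");b=cv2.imread("pics/wv.png")
cv2.imwrite("pics/wcv.png",cv2.resize(np.hstack([a,b]),(800,300)))
E
```

```text
4.7833
```

View pics/wcv.png

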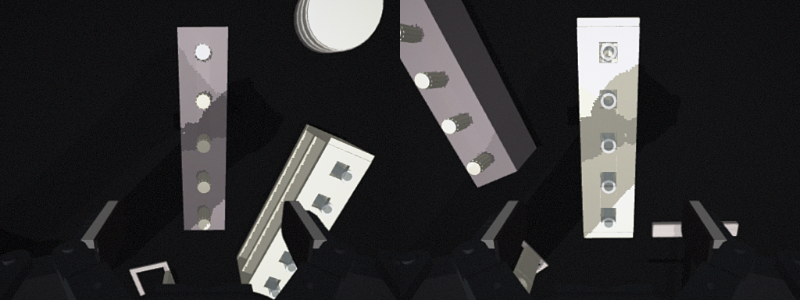

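```bash
python3 - <<'E'
from h import *
p,d,P=load("wc"); C=cloud(d,P)
m=((C[:,:,2]>.113)&(C[:,:,2]<.125)).astype(np.uint8); m[:,330:]=0;m[:,:200]=0
n,l,s,c=cv2.connectedComponentsWithStats(m)
for i in range(1,n):
    if s[i,4]>20:
        X=C[l==i]; print(c[i],s[i],X.mean(0),np.median(X[:,2]), onplane([c[i]],.118,P)[0], X[:,:2].max(0)-X[:,:2].min(0))
p,d,P=load("wv"); C=cloud(d,P)
m=((C[:,:,2]>.09)&(C[:,:,2]<.11)).astype(np.uint8); m[:,:210]=0; m[:,330:]=0
n,l,s,c=cv2.connectedComponentsWithStats(m)
for i in range(1,n):
    if s[i,4]>10:
        X=C[l==i]; print(c[i],s[i],X.mean(0),np.median(X[:,2]), onplane([c[i]],.1,P)[0])
q=cv2.cvtColor(p[40:300,225:315],cv2.COLOR_RGB2BGR); q=cv2.resize(q,None,fx=4,fy=4,interpolation=cv2.INTER_CUBIC)
q=np.hstack([q[:520],q[520:]]); cv2.imwrite("pics/wvz.png",q)
p=load("wc")[0]
q=cv2.cvtColor(p[40:300,225:315],cv2.COLOR_RGB2BGR); q=cv2.resize(q,None,fx=4,fy=4,interpolation=cv2.INTER_CUBIC)
q=np.hstack([q[:520],q[520:]]); cv2.imwrite("pics/wcz.png",q)
E
```

```text
[259.0861  66.2616] [249  57  21  20 302] [0.4098 0.3531 0.116 ] 0.1159959066276888 [0.4099 0.353  0.118 ] [0.0141 0.0134]
[259.6606 129.3029] [250 119  20  21 274] [0.4212 0.3099 0.116 ] 0.1160358374790956 [0.4211 0.3102 0.118 ] [0.0138 0.0145]
[260.2661 186.5161] [251 178  19  18 248] [0.4326 0.2668 0.116 ] 0.11613155044998302 [0.4325 0.2673 0.118 ] [0.0141 0.0133]
[260.65   238.4591] [252 230  18  17 220] [0.4439 0.2235 0.116 ] 0.11610173432262103 [0.4437 0.2244 0.118 ] [0.0148 0.0142]
[261.155 285.8  ] [253 278  17  16 200] [0.4554 0.1801 0.116 ] 0.11612793068118135 [0.4551 0.1813 0.118 ] [0.0145 0.0139]
[266.7126  65.5315] [256  55  22  23 254] [0.6008 0.267  0.0978] 0.09802140508894691 [0.6008 0.2669 0.1   ]
[266.7585 128.6186] [257 118  21  22 236] [0.5947 0.2226 0.0976] 0.09788114382390434 [0.5947 0.2229 0.1   ]
[266.6707 185.2811] [257 175  20  21 249] [0.5886 0.1786 0.0969] 0.09769116959951102 [0.5886 0.1794 0.1   ]
[266.692 236.749] [258 227  19  21 263] [0.5825 0.1343 0.0963] 0.0974708165948528 [0.5826 0.136  0.1   ]
[266.6367 283.9625] [258 274  18  21 267] [0.5763 0.0897 0.0961] 0.09736931131338472 [0.5765 0.0921 0.1   ]
```

View pics/wvz.png

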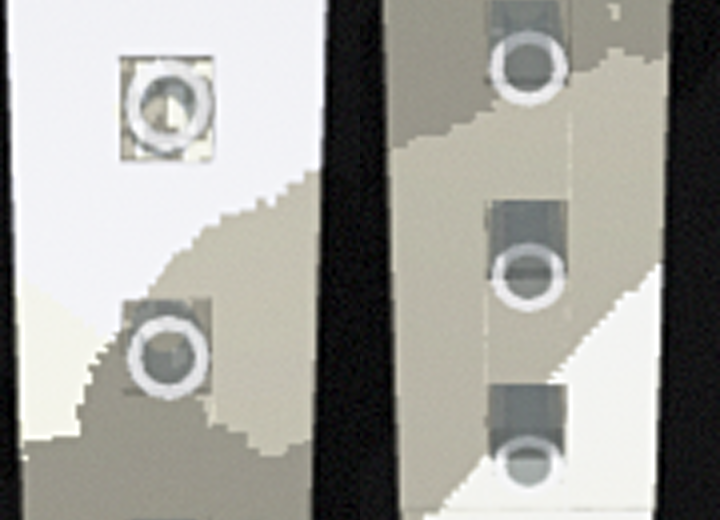

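View pics/wcz.png

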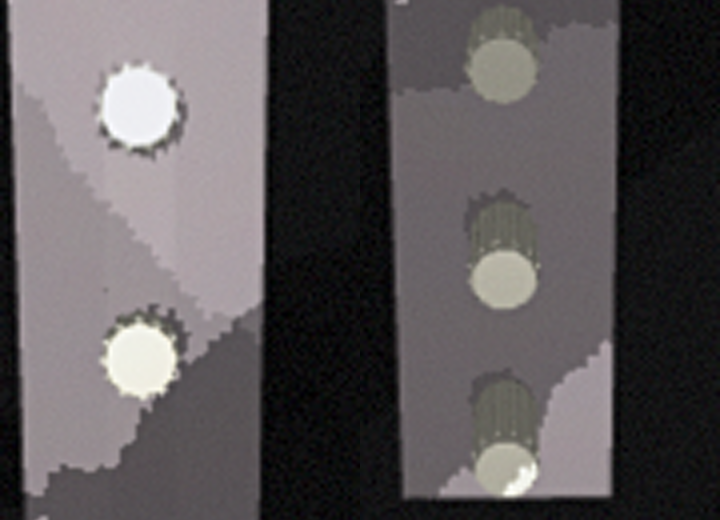

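```bash
python3 - <<'E'
from h import *
import json
# carrier: cap tops by depth means ; rack: ring centroid on plane .098 (camera ~2 mm low)
p,d,P=load("wc"); cc=np.array([[259.0861,66.2616],[259.6606,129.3029],[260.2661,186.5161],[260.65,238.4591],[261.155,285.8]])
A=onplane(cc,.116,P)
p,d,P=load("wv"); C=cloud(d,P); B=[]
for c in [(266.7,66),(266.7,129),(266.7,185),(266.7,236),(266.7,283)]:
    # bright ring mask by depth z near rim
    m=np.zeros((384,512),np.uint8); x,y=map(int,c); m[y-18:y+18,x-18:x+18]=(abs(C[y-18:y+18,x-18:x+18,2]-.0985)<.0035)
    cn=max(cv2.findContours(m,cv2.RETR_EXTERNAL,cv2.CHAIN_APPROX_NONE)[0],key=cv2.contourArea)
    (e,ax,an)=cv2.fitEllipse(cn); B.append(e); print(e,ax)
B=onplane(B,.098,P)
out={}
for n,X in (("cap",A),("vial",B)):
    ctr=X.mean(0); u=np.linalg.svd(X-ctr)[2][0]; u*=np.sign(u[1])
    t=(X-ctr)@u; print(n,ctr,u,np.diff(t)*1000,"yaw",np.arctan2(-u[0],u[1]))
    out[n]=[list((ctr+u*k*.045)[:2]) for k in (2,1,0,-1,-2)]; out[n+"_yaw"]=float(np.arctan2(-u[0],u[1]))
json.dump(out,open("m.json","w")); print(out)
E
```

```text
(266.67279052734375, 65.61249542236328) (20.934755325317383, 21.397205352783203)
(266.704833984375, 128.73117065429688) (19.81317138671875, 20.386188507080078)
(266.64202880859375, 185.94027709960938) (18.74822235107422, 19.069116592407227)
(266.68951416015625, 237.8374481201172) (18.007997512817383, 18.149383544921875)
(266.67059326171875, 285.3592834472656) (16.67890167236328, 17.125465393066406)
cap [0.4326 0.2667 0.116 ] [-0.2547  0.967  -0.    ] [-44.6458 -44.6622 -44.6988 -44.8871] yaw 0.2575780826092197
vial [0.5885 0.1783 0.098 ] [0.1372 0.9905 0.    ] [-44.7449 -44.6924 -44.6801 -45.0719] yaw -0.13760923612236964
{'cap': [[np.float64(0.40967281406045936), np.float64(0.35372863039600805)], [np.float64(0.42113608181839607), np.float64(0.3102131906957149)], [np.float64(0.4325993495763328), np.float64(0.26669775099542176)], [np.float64(0.4440626173342695), np.float64(0.2231823112951286)], [np.float64(0.4555258850922062), np.float64(0.17966687159483546)]], 'cap_yaw': 0.2575780826092197, 'vial': [[np.float64(0.6008767779764685), np.float64(0.2674344041162488)], [np.float64(0.5947038874304115), np.float64(0.2228597989883691)], [np.float64(0.5885309968843544), np.float64(0.1782851938604894)], [np.float64(0.5823581063382973), np.float64(0.13371058873260971)], [np.float64(0.5761852157922402), np.float64(0.08913598360473002)]], 'vial_yaw': -0.13760923612236964}
```

```bash
python3 - <<'E'
from h import *
import json
M=json.load(open("m.json")); p=M["cap"][2]; R=down(M["cap_yaw"])
command_gripper(.04,40)
movep([*p,.20],R); 
st=sense(); print(st["position"],st["finger_gap"])
hit=move_l([*p,.119],R,feed=.08,until_force=8); print("hit",hit,sense()["position"])
f0=sense()["wrist_force"]
command_gripper(0.0,40); st=sense(); print(st["finger_gap"],st["wrist_force"]-f0)
move_l([*p,.252],R,feed=.12); sleep(.2); print(sense()["finger_gap"],sense()["time_s"])
shot("g3")
E
```

```text
[0.4342 0.2662 0.2004] 0.04031618544732365
hit False [0.4329 0.2671 0.1195]
0.012800890506559514 [-1.2149 -1.1876  2.9162]
0.012392207379147672 9.0083
```

View pics/g3.png

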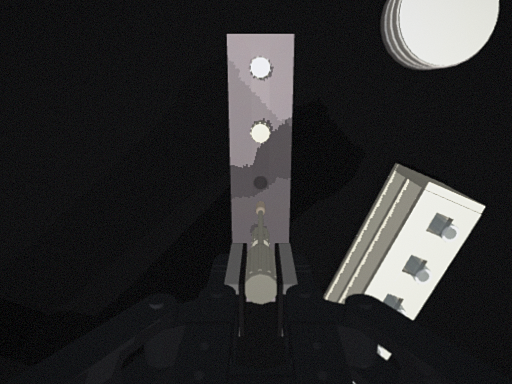

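```bash
python3 - <<'E'
from h import *
import json
M=json.load(open("m.json")); p,d,P=load("g3"); st=sense(); R=np.array(st["tcp_rot"]); C=(cloud(d,P)-st["position"])@R
q=cv2.resize(cv2.cvtColor(p[190:320,210:310],cv2.COLOR_RGB2BGR),None,fx=6,fy=6)[:600]
cv2.imwrite("pics/g3z.png",cv2.resize(q,(600,600)) if 0 else q[:,:600])
print("pos err",st["position"]-np.array([*M["cap"][2],.252]), "rotz",R[:,0])
for v in (205,209,213,220,230,240,250,260,270,280,285,290,295,300):
    row=C[v,235:290]; g=p[v,235:290].astype(int).max(1); 
    near=(np.abs(row[:,2])<.009)&(row[:,0]<.12)&(np.abs(row[:,1])<.02)
    if near.any(): print(v,np.argwhere(near)[[0,-1]].ravel()+235,row[near].mean(0)*1000,row[near].min(0)*1000,row[near].max(0)*1000)
E
```

```text
pos err [-0.0002 -0.     -0.0004] rotz [-0.0009 -0.0002 -1.    ]
205 [256 264] [98.9805  1.9621  0.2692] [97.1926  0.6687 -2.4076] [102.7482   2.5773   2.9234]
209 [256 265] [93.495   1.1286  0.5992] [91.5689  0.1706 -2.3075] [96.1689  1.8168  3.5295]
213 [256 264] [90.1841 -0.3861  0.2696] [86.4535 -2.1276 -2.3307] [94.8962  0.9949  2.8489]
220 [258 262] [75.1235  0.7685  0.2805] [74.4662  0.5091 -0.9093] [75.7864  1.0264  1.4697]
230 [258 263] [60.676   0.5194  0.5645] [59.7493 -0.2556 -0.8248] [62.4872  0.9148  1.9617]
240 [258 263] [47.3092  0.6382  0.5543] [46.2794 -0.5088 -0.7402] [49.7923  1.1135  1.8622]
250 [238 280] [22.0031  7.497  -0.1598] [15.1414  3.817  -8.9483] [29.4041 10.8924  8.7074]
260 [237 281] [13.4878  7.1148 -0.0783] [ 6.4481  3.0646 -8.752 ] [21.1136 10.8675  8.6282]
270 [235 283] [ 4.9228  7.2801 -0.049 ] [-1.4064  3.2683 -8.997 ] [11.993  10.8851  8.9326]
280 [235 284] [-0.1901  5.8936  0.1741] [-9.4161  2.2701 -8.545 ] [ 5.7795 11.4875  8.758 ]
285 [235 284] [-1.0204  4.232   0.1555] [-10.7757   0.6783  -8.5027] [ 4.6784 10.3104  8.6988]
290 [235 284] [-1.1825  2.1487  0.1567] [-11.2134  -1.41    -8.3949] [4.3529 8.6104 8.7642]
295 [235 286] [-1.7471  0.3147  0.3385] [-18.5619  -3.8771  -8.0252] [ 4.5883 11.4661  8.851 ]
300 [235 287] [-3.0201 -1.0383  0.6771] [-22.0995 -11.4675  -7.9449] [12.2777 11.9645  8.8914]
```

View pics/g3z.png

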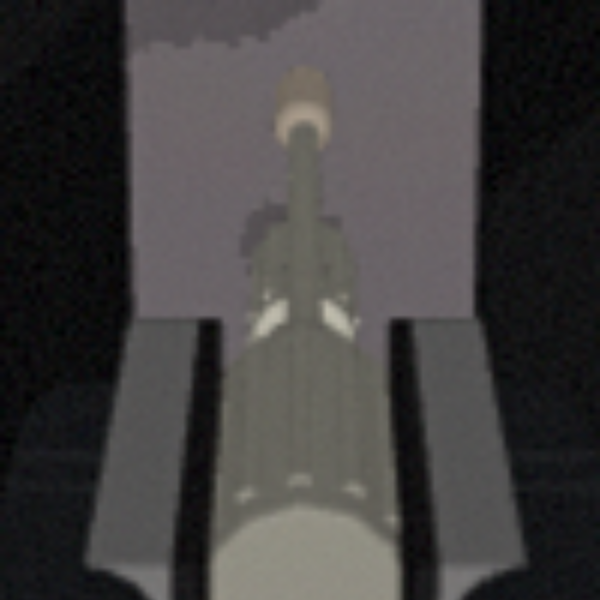

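```bash
python3 - <<'E'
from h import *
import json
M=json.load(open("m.json")); R=down(M["vial_yaw"]); v=np.array([*M["vial"][2],0])
t=v-R[:,2]*.00045+R[:,1]*.0005
movep([*t[:2],.252],R); move_l([*t[:2],.212],R,feed=.1); sleep(.2)
p,d,P=shot("h3"); st=sense(); print(st["position"]-np.array([*t[:2],.212]),st["time_s"])
cv2.imwrite("pics/h3z.png",cv2.resize(cv2.cvtColor(p[170:270,210:310],cv2.COLOR_RGB2BGR),None,fx=6,fy=6,interpolation=cv2.INTER_CUBIC))
E
```

```text
[0.0003 0.0002 0.0007] 10.6
```

View pics/h3z.png

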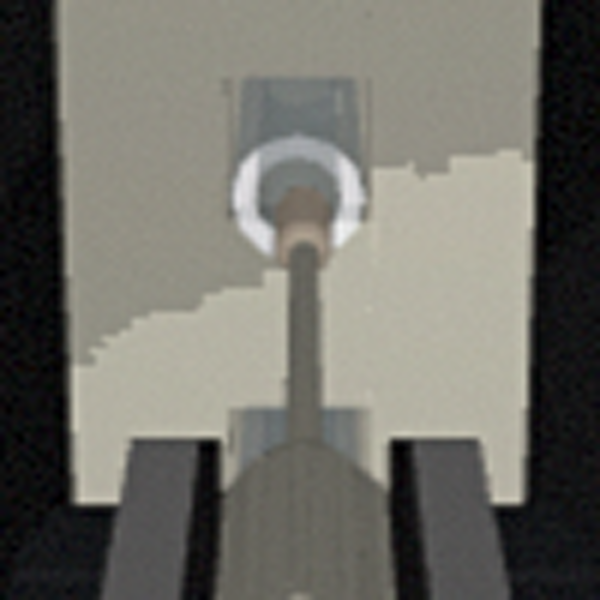

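```bash
python3 - <<'E'
from h import *
import json
M=json.load(open("m.json")); p,d,P=load("h3"); st=sense(); R=np.array(st["tcp_rot"]); o=st["position"]
z=lambda X:(proj(X,P)-[210,170])*6+2.5
v=np.array([*M["vial"][2],.098])
print("vial rim at",z(v))
for x in (.1067,.1035,.098): print(x,[z(o+R@[x,y,0]).ravel() for y in (-.002,-.001,0,.001)])
print("vial in tool", R.T@(v-o))
E
```

```text
vial rim at [[298.4535 194.3751]]
0.1067 [array([297.6558, 226.5177]), array([297.6385, 218.217 ]), array([297.6212, 209.895 ]), array([297.6039, 201.5518])]
0.1035 [array([297.6001, 235.9509]), array([297.5825, 227.5534]), array([297.5649, 219.1342]), array([297.5473, 210.693 ])]
0.098 [array([297.5009, 252.7555]), array([297.4828, 244.1865]), array([297.4647, 235.5947]), array([297.4465, 226.9801])]
vial in tool [ 0.1147 -0.0008  0.0001]
```

```bash
python3 - <<'E'
from h import *
import json
M=json.load(open("m.json")); R=down(M["vial_yaw"]); v=np.array([*M["vial"][2],0])
t=v-R[:,2]*.0008-R[:,1]*.0001
move_l([*t[:2],.212],R,feed=.1); sleep(.1)
h=move_l([*t[:2],.16],R,feed=.06,until_force=5); st=sense(); print(h,st["position"],st["wrist_force"])
if not h:
    h=move_l([*t[:2],.1295],R,feed=.03,until_force=6); st=sense(); print(h,st["position"],st["wrist_force"],st["position"][:2]-t[:2])
    if h:
        h=move_l([*t[:2],.128],R,feed=.02,until_force=10);st=sense(); print(h,st["position"],st["wrist_force"])
print(st["time_s"]); shot("i3")
E
```

```text
False [0.588  0.1786 0.1604] [-0.6532 -0.4174  0.2676]
False [0.5879 0.1784 0.1296] [-0.0328 -0.1685 -0.3081] [0.0002 0.0001]
13.1333
```

View pics/i3.png

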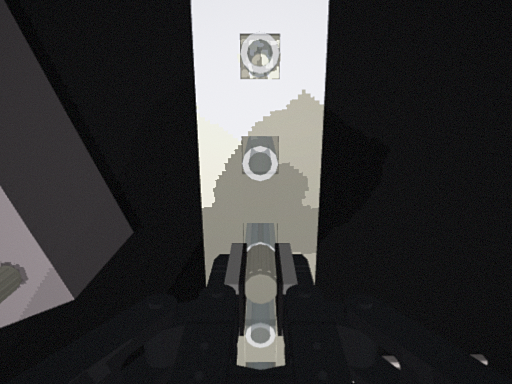

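```bash
cat > sw.py <<'E'
from h import *
import json,sys
M=json.load(open("m.json")); Rc=down(M["cap_yaw"]); Rv=down(M["vial_yaw"])
def release(i):
    command_gripper(.034); v=sense()["position"]; move_l([v[0],v[1],.25],Rv,feed=.2)
def do(i):
    c=np.array([*M["cap"][i],0])-Rc[:,2]*.0005; v=np.array([*M["vial"][i],0])-Rv[:,2]*.0008-Rv[:,1]*.0001
    movep([*c[:2],.19],Rc)
    if move_l([*c[:2],.119],Rc,feed=.1,until_force=8): print("hit grasp",sense()["position"]); return False
    command_gripper(0,40); move_l([*c[:2],.252],Rc,feed=.15); g=sense()["finger_gap"]
    if g<.009: print("lost",g); return False
    movep([*v[:2],.25],Rv); move_l([*v[:2],.213],Rv,feed=.12); sleep(.1); shot(f"h{i}_")
    if move_l([*v[:2],.15],Rv,feed=.07,until_force=5): print("hit1",sense()["position"],sense()["wrist_force"]); return False
    h=move_l([*v[:2],.129],Rv,feed=.04,until_force=8); st=sense(); print(i,g,h,st["position"],st["wrist_force"],st["time_s"])
    if st["position"][2]>.131: return False
    shot(f"i{i}_"); release(i); return True
E
python3 - <<'E'
from sw import *
release(2); sleep(.1); shot("r3"); print(sense()["time_s"])
do(0); sleep(.1); shot("r1"); print(sense()["time_s"])
a=cv2.imread("pics/r3.png");b=cv2.imread("pics/r1.png")
cv2.imwrite("pics/r31.png",cv2.resize(np.hstack([a,b]),(800,300)))
E
```

```text
14.425
0 0.012601920450688885 True [0.5998 0.2671 0.1298] [-0.5054 -1.07    4.9128] 20.65
21.9417
```

View pics/r31.png

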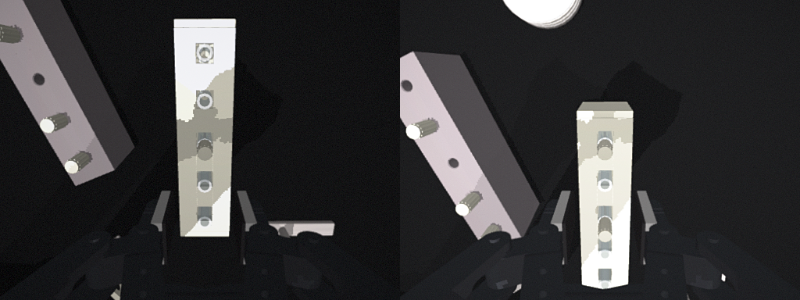

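Both swabs stand upright in the vials (left picture: cap at (204,148), right: (605,150) and (605,228)). On with the rest.

```bash
python3 - <<'E'
from sw import *
for i in (1,3,4):
    if not do(i): break
movep([*M["vial"][2],.264],Rv); sleep(.3); p,d,P=shot("vend"); print(sense()["time_s"])
C=cloud(d,P); m=((C[:,:,2]>.119)&(C[:,:,2]<.135)).astype(np.uint8); m[:,:210]=0; m[:,330:]=0
n,l,s,c=cv2.connectedComponentsWithStats(m)
for i in range(1,n):
    if s[i,4]>40: print(c[i],s[i,4],C[l==i].mean(0))
print(np.array(M["vial"]))
p,d=camera("scene"); cv2.imwrite("pics/s1.png",np.vstack([cv2.resize(p[150:310,80:390,::-1],(600,310),interpolation=cv2.INTER_CUBIC),cv2.resize(cv2.imread("pics/vend.png"),(600,290))])[:600])
E
```

```text
1 0.012586585168804395 True [0.5936 0.2226 0.1298] [-1.5584 -1.086   5.4346] 27.9083
3 0.01269821292208258 True [0.5813 0.1334 0.1298] [-1.3777 -1.2067  5.4402] 34.8083
4 0.012618195157402728 True [0.5751 0.0889 0.1297] [-1.4251 -1.423   5.6625] 41.6167
43.5667
[258.3224  66.3761] 335 [0.6006 0.2662 0.1258]
[258.5323 130.8581] 310 [0.5945 0.2224 0.1257]
[259.1924 188.5292] 291 [0.5888 0.1789 0.1255]
[258.7757 242.1985] 272 [0.5821 0.1343 0.1253]
[259.093  290.3527] 258 [0.576  0.09   0.1252]
[[0.6009 0.2674]
 [0.5947 0.2229]
 [0.5885 0.1783]
 [0.5824 0.1337]
 [0.5762 0.0891]]
```

View pics/s1.png

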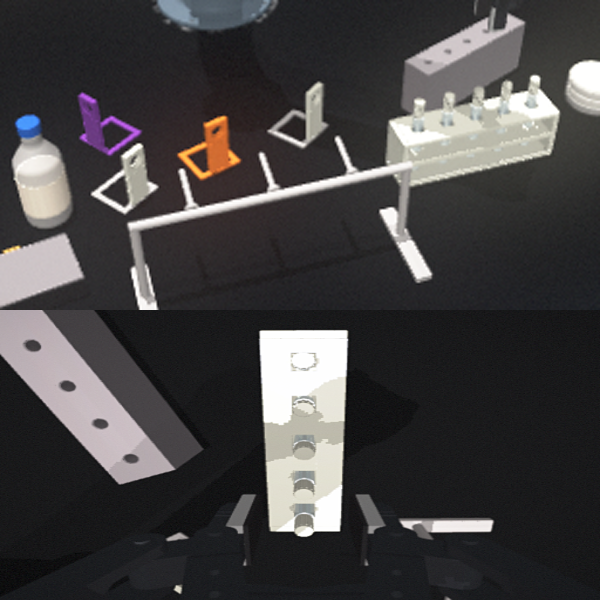

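```bash
python3 - <<'E'
from h import *
R=down(-.12-np.pi/2)
movep([.63,-.16,.285],R); sleep(.3); shot("pk"); print(sense()["time_s"])
Rf=down(.45-np.pi/2)
movep([.44,-.02,.24],Rf); sleep(.3); shot("fa"); print(sense()["time_s"])
a=cv2.imread("pics/pk.png");b=cv2.imread("pics/fa.png")
cv2.imwrite("pics/pkfa.png",cv2.resize(np.hstack([a,b]),(800,300)))
E
```

```text
45.2583
46.5583
```

View pics/pk.png

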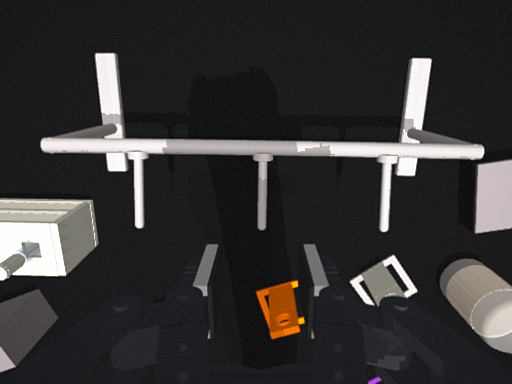

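View pics/fa.png

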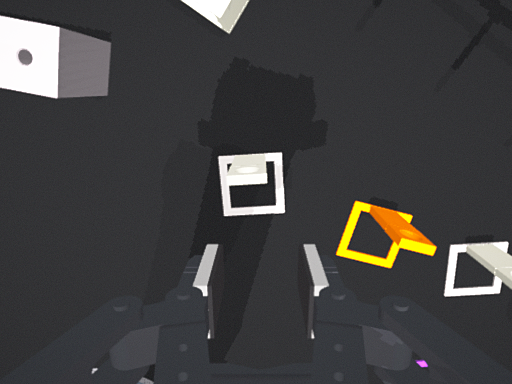

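```bash
cat > fr.py <<'E'
from h import *
def plate(p,d,P,near=None):
    C=cloud(d,P); hs=cv2.cvtColor(p,cv2.COLOR_RGB2HSV)
    m=((C[:,:,2]>.083)&(C[:,:,2]<.093)&(hs[:,:,1]<60)&(hs[:,:,2]>40)&(d>.1)).astype(np.uint8)
    m[300:]=0
    n,l,s,c=cv2.connectedComponentsWithStats(m); out=[]
    for i in range(1,n):
        if s[i,4]<60: continue
        X=C[l==i]; 
        if near is not None and np.hypot(*(X.mean(0)[:2]-near))>.06: continue
        zt=np.percentile(X[:,2],80); X=X[X[:,2]>zt-.0025]
        (cx,cy),(w,h),a=cv2.minAreaRect((X[:,:2]*1000).astype(np.float32))
        if w<h: w,h=h,w; a+=90
        a=np.radians(a)%np.pi   # direction of plate's width
        out.append((cx/1000,cy/1000,w,h,a-np.pi/2,zt,c[i],s[i,4]))
    return out
E
python3 - <<'E'
from fr import *
p,d,P=load("pk"); C=cloud(d,P)
T=[]
for k,(u,v) in enumerate([(138,190),(262,190),(386,190)]):
    m=np.zeros((384,512),bool); w=C[168:240,u-14:u+14]; m[168:240,u-14:u+14]=(w[:,:,2]>.115)&(w[:,:,2]<.16)
    X=C[m]; vv,uu=np.nonzero(m); print("rows",vv.min(),vv.max(),"cols",uu.min(),uu.max(),len(X))
    ctr=X.mean(0); mm=np.array([C[r][m[r]].mean(0) for r in range(vv.min()+2,vv.max()-3)])
    c0=mm.mean(0); ax=np.linalg.svd(mm-c0)[2][0]; ax*=np.sign(ax[0])
    far=(X-c0)@ax
    print("c",c0,"ax",ax,"yaw",np.arctan2(ax[1],ax[0]),"slope",np.degrees(np.arcsin(ax[2])),"tip",c0+ax*far.min(),"z@tip",X[far<far.min()+.006].max(0))
print([ (round(float(x),4) if np.isscalar(x) else x) for o in plate(*load("fa")) for x in o])
print("pk view",[o for o in plate(*load("pk"))])
E
```

```text
rows 168 228 cols 134 143 544
c [ 0.6352 -0.0611  0.1369] ax [ 0.9711 -0.125  -0.2036] yaw -0.12799261821911737 slope -11.74591784510456 tip [ 0.6105 -0.0579  0.1421] z@tip [ 0.6164 -0.0548  0.1441]
rows 168 229 cols 258 266 531
c [ 0.6229 -0.1597  0.137 ] ax [ 0.9702 -0.1278 -0.206 ] yaw -0.13098603228842343 slope -11.889943141388988 tip [ 0.5977 -0.1564  0.1423] z@tip [ 0.6038 -0.1536  0.1441]
rows 168 231 cols 379 390 580
c [ 0.6103 -0.2576  0.1368] ax [ 0.969  -0.134  -0.2075] yaw -0.13740476953241856 slope -11.977191078297851 tip [ 0.5841 -0.254   0.1424] z@tip [ 0.5897 -0.2517  0.1436]
[0.4568, 0.1755, 50.6336, 44.8066, -1.3173, 0.0885, array([30.5084, 56.7037]), 4272.0, 0.4425, -0.0077, 31.9482, 8.407, 0.5197, 0.0886, array([246.4842, 178.3507]), 442.0]
pk view [(0.5779740600585938, 0.08454580688476562, 15.08829116821289, 7.03438138961792, np.float64(-1.2206179741401637), np.float64(0.09095815337825175), array([ 28.7823, 250.9274]), np.int32(124)), (0.4660439453125, -0.4003357238769531, 17.833059310913086, 2.6692140102386475, np.float64(0.15845918341366438), np.float64(0.08877829561472733), array([502.6 , 296.79]), np.int32(100))]
```

```bash
cat > hang.py <<'E'
from fr import *
YR=-.131; ax=np.array([np.cos(YR)*np.cos(.2094),np.sin(YR)*np.cos(.2094),-np.sin(.2094)])
lat=np.array([-np.sin(YR),np.cos(YR),0]); Rr=down(YR-np.pi/2)
MID={1:np.array([.6442,-.0623,.1345]),2:np.array([.6314,-.1608,.1345]),3:np.array([.6180,-.2590,.1345])}
H=np.array([0,0,.006])   # TCP above hole centre
def pick(x,y,yaw):
    R=down(yaw-np.pi/2); command_gripper(.062,60); movep([x,y,.16],R)
    h=move_l([x,y,.079],R,feed=.1,until_force=8); print("down hit",h,sense()["position"])
    if h: return False
    command_gripper(0,60); g=sense()["finger_gap"]; print("gap",g)
    if g<.025: return False
    move_l([x,y,.180],R,feed=.12); return True
def approach(k,off=0):
    movep(MID[k]-ax*.095+lat*off+H+[0,0,.002],Rr); sleep(.2)
E
python3 - <<'E'
from hang import *
print(pick(.4425,-.0077,.52)); approach(1); st=sense(); print(st["position"],st["finger_gap"],st["time_s"]); shot("ha")
E
```

```text
down hit False [ 0.4431 -0.0076  0.0795]
gap 0.031214929662975698
True
[ 0.5511 -0.0496  0.1624] 0.030871229064901792 50.5
```

View pics/ha.png

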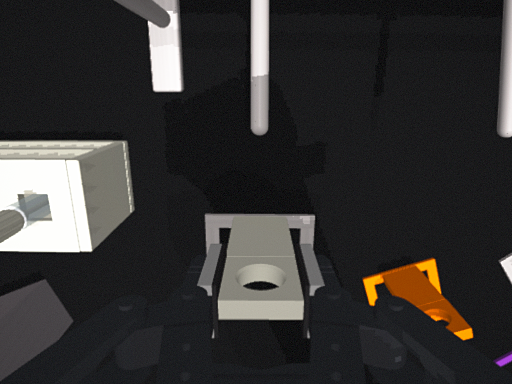

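```bash
cat >> hang.py <<'E'
def hang(k,off=0):
    b=MID[k]+lat*off+H; 
    for s,f in ((-.045,.1),(.006,.06)):
        h=move_l(b+ax*s+[0,0,-.001],Rr,feed=f,until_force=6); st=sense(); print(s,h,st["position"],st["wrist_force"])
        if h: return False
    h=move_l(b+ax*.006-[0,0,.0075],Rr,feed=.03,until_force=3); st=sense(); print("lower",h,st["position"]-(b+ax*.006),st["wrist_force"],st["finger_gap"],st["time_s"])
    return True
def letgo():
    q=np.array(sense()["position"]); command_gripper(.05); sleep(.3); move_l(q+[0,0,.10],Rr,feed=.1); print(sense()["time_s"])
E
python3 - <<'E'
from hang import *
hang(1); shot("hb")
p,_=camera("scene"); cv2.imwrite("pics/s2.png",np.hstack([cv2.resize(p[170:300,150:300,::-1],(460,400),interpolation=cv2.INTER_CUBIC),cv2.resize(cv2.imread("pics/hb.png")[:, 150:400],(340,400))]))
E
```

```text
-0.045 False [ 0.6001 -0.0563  0.1486] [ 0.1199  0.6481 -0.304 ]
0.006 False [ 0.6497 -0.0629  0.1382] [ 0.6033  0.6537 -0.136 ]
lower True [ 0.0003  0.0001 -0.0056] [-1.2728 -0.1739  4.4527] 0.030979936288970892 52.4583
```

View pics/s2.png

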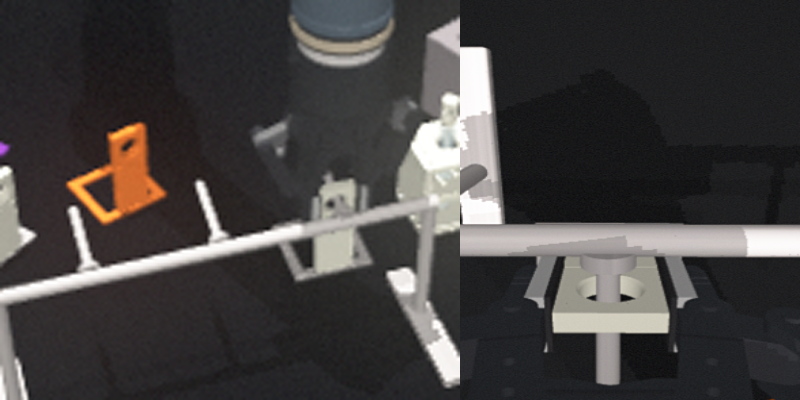

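```bash
python3 - <<'E'
from hang import *
letgo(); sleep(.3)
Rf=down(.47-np.pi/2)
movep([.455,-.29,.24],Rf); sleep(.3); p,d,P=shot("fb"); print(sense()["time_s"])
for o in plate(p,d,P): print([np.round(x,4) for x in o])
s,_=camera("scene"); cv2.imwrite("pics/s3.png",np.hstack([cv2.resize(s[170:300,80:300,::-1],(400,300),interpolation=cv2.INTER_CUBIC),cv2.resize(cv2.imread("pics/fb.png"),(400,300))]))
E
```

```text
54.3417
56.1417
[np.float64(0.4636), np.float64(-0.2874), np.float64(31.9454), np.float64(8.5261), np.float64(0.5152), np.float64(0.0886), array([261.6546, 177.3431]), np.int32(443)]
[np.float64(0.4549), np.float64(-0.3931), np.float64(53.4292), np.float64(15.0924), np.float64(0.6103), np.float64(0.0911), array([361.5906, 239.2094]), np.int32(320)]
```

View pics/s3.png

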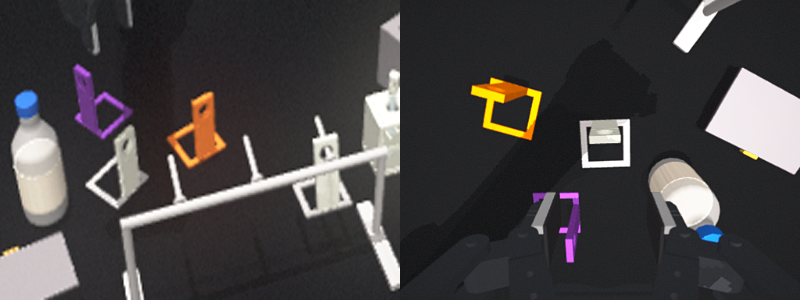

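```bash
python3 - <<'E'
from hang import *
p,d,P=load("fb"); C=cloud(d,P); hs=cv2.cvtColor(p,cv2.COLOR_RGB2HSV)
m=(C[:,:,2]>.02)&(C[:,:,0]>.3)&(C[:,:,1]<-.33)&(C[:,:,1]>-.5)&(d>.18)&(C[:,:,2]<.175); X=C[m]
c=np.array([.4636,-.2874]); u=np.array([np.cos(.515-np.pi/2),np.sin(.515-np.pi/2)]); w=np.array([np.cos(.515),np.sin(.515)])
for a,b in ((.02,.06),(.06,.1),(.1,.13),(.13,.175)):
    Y=X[(X[:,2]>a)&(X[:,2]<b)][:,:2]
    if len(Y): print(a,len(Y),Y.mean(0),"jaw",((Y-c)@u).min(),((Y-c)@u).max(),"perp",((Y-c)@w).min(),((Y-c)@w).max())
E
```

```text
0.02 10623 [ 0.5504 -0.4366] jaw 0.05780005256843535 0.241199544804521 perp -0.09259737350728965 0.1275011922194132
0.06 1500 [ 0.4688 -0.3833] jaw 0.058965617419012004 0.12773515872998545 perp -0.08248943082357628 0.12737742884507647
0.1 1985 [ 0.4496 -0.3987] jaw 0.06547058485145643 0.11987058598824715 perp -0.09126776366263718 -0.05347046103687177
0.13 777 [ 0.444  -0.3992] jaw 0.0770960547828523 0.10149206440785152 perp -0.08008211406979195 -0.06855250692366288
```

```bash
python3 - <<'E'
from hang import *
import hang
print(pick(.4636,-.2874,.515)); approach(3); shot("hc"); print(sense()["finger_gap"])
p,_=camera("scene"); cv2.imwrite("pics/s4.png",np.hstack([cv2.resize(p[170:300,80:300,::-1],(400,300),interpolation=cv2.INTER_CUBIC),cv2.resize(cv2.imread("pics/hc.png"),(400,300))]))
E
```

```text
down hit False [ 0.4642 -0.2876  0.0796]
gap 0.03135788555173582
True
0.030855503608339
```

View pics/s4.png

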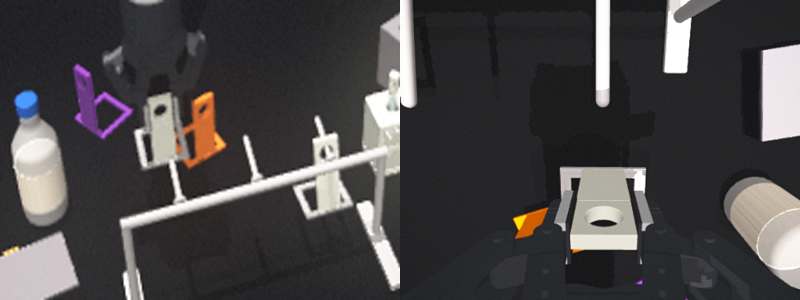

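The hole (603,215) lines up with the peg tip (603,100) in the right half. Hang it.

```bash
python3 - <<'E'
from hang import *
if hang(3):
    shot("hd"); letgo(); sleep(.5)
    movep([.60,-.16,.29],Rr); sleep(.8); shot("end"); print(sense()["time_s"])
    s,_=camera("scene"); t,_=camera("top")
    cv2.imwrite("pics/s5.png",np.vstack([np.hstack([cv2.resize(s[150:300,80:380,::-1],(400,300),interpolation=cv2.INTER_CUBIC),cv2.resize(cv2.imread("pics/hd.png"),(400,300))]),np.hstack([cv2.resize(t[110:290,100:420,::-1],(400,300),interpolation=cv2.INTER_CUBIC),cv2.resize(cv2.imread("pics/end.png"),(400,300))])]))
E
```

```text
-0.045 False [ 0.574  -0.2531  0.1486] [-0.7176 -0.4784  0.2596]
0.006 False [ 0.6236 -0.2598  0.1382] [-0.3163  0.0304 -0.6328]
lower True [ 0.0002 -0.0002 -0.0056] [-1.2761 -0.1386  3.3289] 0.030986817635881413 62.1333
63.9667
65.8583
```

View pics/s5.png

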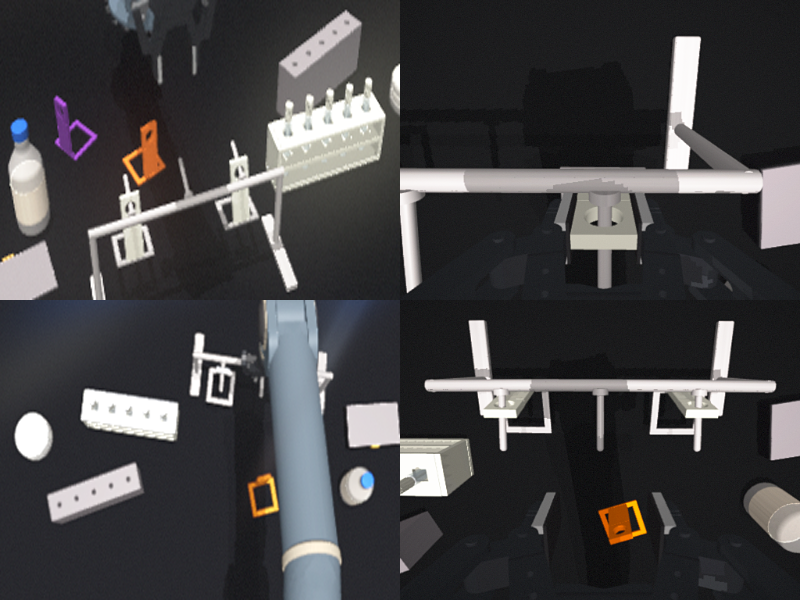

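```bash
python3 - <<'E'
from h import *
sleep(.5); print(sense()["time_s"]); finish_job()
E
```

```text
66.4583
the job is handed in; nothing more can be done
```

I moved all five swabs from the carrier into the five vials. I then hung both white frames on the two outer pegs, one to a peg, and handed the job in at about 66 s. Only two white frames were in view, so I took the third as absent and left the orange and purple ones alone.

- **Swabs:** a wrist view after the last insertion showed all five caps upright on the rims. Their tops read 0.125–0.126 m against an expected 0.128 m. That matches the roughly 2 mm low camera bias I saw throughout, and their positions agreed with the vials to within about 1.3 mm.
- **Frames:** both times the hole met the peg 5.6 mm below the peg's axis, as expected. The final scene and wrist views show each frame hanging freely with the peg through its hole.
- **Bystanders:** none looked moved in the last pictures. I judged this by eye and did not measure it.
- **Disagreements:** the only one was that my first rough top-camera estimate put the rack about 5 mm off the wrist camera's. I used the wrist values.

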